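Open the double-latched jewellery display case

ROBOT

A 6-joint arm with a two-finger parallel gripper is mounted at the origin on the work surface. World frame = base frame: x ahead of the robot, y to its left, z up, the work surface at z = 0. Lengths are in m, angles in rad, forces in N, time in s.
With the tool pointing down it reaches from about 0.3 to 0.775 m from the base axis. Payload 14.6 kg.
Tool frame: the origin (TCP) lies on the mounting face of the last link; the fingertips stand 199 mm ahead of it and the grasp point (between the pads) lies 180 mm ahead of it; z points along the fingers, y is the line along which they close (so a half turn about z gives the same grasp; the last joint's range is limited). The gripper opens to 94 mm and grips with 3 to 60 N. Pads are 16 mm wide; open, the fingers measure 119 mm over their backs; the gripper's body (75 mm by 177 mm) begins 78 mm behind the grasp point.
Start: joints at [1.246, 0.3, 1.521, -0, 1.321, -0.067], TCP at [0.14, 0.532, 0.405] pointing down, gripper open.
Joint ranges: [-3.03, 3.03], [-0.79, 2.21], [0.23, 2.52], [-1.04, 4.18], [0, 3.07], [-2.55, 2.55]. Speed limits (rad/s): [2.22, 2.22, 2.57, 3.14, 3.14, 3.14].

INTERFACE

Orientations are given as [roll, pitch, yaw] about the fixed x, y, z axes, in that order (R = Rz(yaw) Ry(pitch) Rx(roll)).
In Python, from station import telemetry, cams, workorder, finder gives the robot as it stands.
- The arm moves only by the tool jog_arm, never from a script. Its argument "rows" is a list of rows, each an object with "gripper": the finger opening in m, from 0 to 0.094; "slide": the shift along the tool's x, y, z in m, a list of three; "spin": the turn about the tool's z in rad. In form: [{"gripper": gripper, "slide": [tx, ty, tz], "spin": spin}, ...]. A call has 1 to 8 rows; each row is the pose to reach, as a shift and turn from the pose commanded when the call began, along the tool's axes at that moment; what a row does not reach only later rows make up. A row lasts 1/10 s, in which the tool goes at most 50 mm and 8.59 degrees, less where a joint would pass 70% of its speed; a pose out of reach is approached as far as the arm can. A call with a gripper value outside its range is refused whole. The fingers move at their own pace and stop on an object; "squeeze" is the grip in N (left out, the last holds). Time passes only in rows, so rows that repeat a pose let the fingers close. It gives the time, the measured TCP pose, the force, the opening and the grip force at its end, in the units of the state.
- telemetry.get_obs(): the state, without advancing time (a new reading comes with each control period).
- cams.camera(name): name is "scene" or "top" or "wrist"; returns (picture, depth): 400x640x3 uint8, red, green, blue; 400x640 float32, m along the optical axis (not along the pixel's ray), 0 where there is no reading.
- cams.camera_info(name): a dict with "camera_matrix" (3x3 intrinsics, pixels), "k1" (the pictures are not rectified: a ray, as slopes to the right and down, at radius r is drawn at 1 + k1 r^2 times it, then the intrinsics apply), "R" (3x3) and "t" (3): a world point X has camera coordinates R X + t; the wrist camera has in their place "tool_from_camera" (4x4, takes a point from camera to tool coordinates, whose origin is the TCP and whose axes are the flange's). Camera axes: x right, y down, z forward; pixel columns grow to the right and rows downward; lengths in m; the calibration is good to about 2 mm. A picture is of the moment at which its call begins: read the wrist's pose just before it. camera_info takes no time and is no camera call.
- workorder.hand_in(): hands the job in; it is judged then, once.
Trained networks look in the newest picture that a camera, given by its name, has taken for a name from the list of things; names that differ only in an ending like _2 or _b are one class to them, and where a whole thing is asked for, a point or a joint stands for the part that bears it (a point fixed in the world has none). Each returns a list of dicts, best first, with "confidence" (0 to 1); they miss things now and then, are a little off and sometimes report something else, mostly with a low value. They report only what shows in the picture. A call takes as long as a camera call.
- finder.find_in(target, camera): "point" ([x, y, z] in m, in world coordinates, good to about 4 mm: the middle of the surface that is visible of it).
- finder.masks_of(target, camera): "region" (400x640 bool, what is visible of it).
The state is a dict: "time_s": time; "qpos": joint angles; "joint_vel": joint speeds; "tau": joint torques, N m; "ee_pos": TCP position; "eef_rot": TCP orientation; "force": force on the tool from outside, world axes, zero at the start; "moment": the same for the moment, N m; "grip_width": finger opening in m; "grip_force": force on a finger pad.
Only numpy, scipy, OpenCV 4.12 (cv2) and the standard library are available. Lean on these libraries where they do the work, as an engineer would, in place of code of your own. Each camera call takes 0.05 s, during which the arm holds its last target. There are 200 camera calls.

TASK

Open the display case for the day: swing the brass keeper arm all the way aside, slide the bolt that it was blocking fully back, then raise the glass lid by at least 60 degrees and leave it standing open. Raise the lid gently without flinging it, let go of everything, and leave the dish, the ring cone and the two-tier stand where they are.

Things in the scene. Friction and masses are not known exactly. Their poses are not given: they have to be found in the camera images.
- case: Black steel display case fixed to the table, 260 (x) by 300 mm (y); origin at the centre of its underside, front (robot side) at its -x, z up. Front 95 mm (x -135 to -40) is the latch deck, top z 70 mm; bolt and keeper lie on it in one line along y at x -95 mm, with guide rails up to z 88. Behind: brass-framed glass lid, z 70 to 82, x -40 to 125 mm, 290 mm wide.
- keeper (a joint): Angle (rad) of the flat brass keeper arm, 0 closed, 1.5 fully aside; stays where left, about 1 N at its post turns it. 20 mm wide, 80 mm long from its pivot, z 80 to 92 mm in the case frame. At angle q it points along case (-sin q, -cos q): at 0 along -y, its tip close to the bolt's end, blocking it; it opens by swinging its tip towards the case's front (-x).
- keeper_post (a point): Top centre of the keeper's upright round post: 12 mm in diameter, 62 mm from the pivot axis, standing from the arm (z 92 mm) to z 130 mm in the case frame.
- bolt (a joint): Travel (m) of the brass bolt along case +y, 0 locked, 0.050 fully back; slides with 2 to 3 N, stays where left. Bar 20 mm wide, z 80 to 92 mm, from 48 mm on the -y side of its tab to 60 mm on the +y side. Locked, its -y end lies over a tongue on the lid's front edge and holds the lid; this is free from 0.036 on. The keeper stops it within some mm until turned past about 0.7.
- bolt_tab (a point): Top centre of the bolt's upright tab: 20 mm (case x) by 12 mm (case y), standing from the bar (z 92 mm) to z 130 mm in the case frame, at case x -95 mm; case y is -60 mm with the bolt at 0.
- lid (a joint): Opening angle (rad) of the lid, 0 shut, at most 1.6. It turns about its far edge, its front edge rising and going away from the robot. The stiff hinge holds it at any angle; it takes about 8 N upwards at the handle. It cannot rise while the bolt holds it.
- lid_handle (a point): Middle of the lid's handle: round brass bar 12 mm thick, 90 mm long along case y on two end posts, centre 35 mm above the lid's top (case z 117 mm when shut), 15 mm behind the lid's front edge; 150 mm from the hinge axis along the lid and 47 mm square to it (case x -25 mm, y 0 when shut).
- lid_hinge (a point): A point on the lid's hinge axis (along case y), at case x 125 mm, y 0, z 70 mm.
- dish: Bystander: open brass dish 116 mm across, 26 mm high, origin at the centre of its underside; stands to the right (-y) of the case.
- cone: Bystander: white ceramic ring cone, base 68 mm across, 98 mm high, origin at the centre of its underside; stands to the left (+y) of the case.
- tier_stand: Bystander: round two-tier brass and glass stand 160 mm across, 167 mm high, origin at the centre of its underside; stands further to the left of the case.
- keeper_pivot (a point): Top of the keeper's upright pivot axis, at case x -95, y 88, z 94 mm.

How it is judged:
By the outcome, as a careful person would: the job done as asked, in the order asked, and still so for the second after the job is handed in, with the robot touching nothing.
It also fails if it takes over 64 s, if anything falls off the work surface, if the arm or the gripper's body presses on something with over 40 N, if the wrist force passes 120 N, or if a joint passes its speed limit or range.

## Working session

There is one attempt and no reset: what is moved stays moved. The work goes in short steps, Python scripts to look and compute and a tool call to move; the robot and the scene stay as the last step left them, time stands still between calls to the robot, and variables do not carry over. Pictures are saved under pics/ and viewed, at most 10 in all, crops included, and the job is handed in when it is done.

Besides the shell and the picture viewer there is one more tool, called after "Call:" as name(argument=value, ...) on one line, values as JSON. jog_arm: Moves the arm, as the interface text tells. Its arguments: {"type":"object","properties":{"rows":{"type":"array","items":{"type":"object","properties":{"gripper":{"type":"number"},"slide":{"type":"array","items":{"type":"number"}},"spin":{"type":"number"}}}},"squeeze":{"type":"number"}},"required":["rows"]}

```bash
mkdir -p pics; ls
cat > h.py <<'E'
import numpy as np, cv2
from station import telemetry, cams, workorder, finder
from scipy.spatial.transform import Rotation as Ro
def save(c,n):
    p,d=cams.camera(c); cv2.imwrite(f'pics/{n}.png',p[:,:,::-1]); return p,d
def find(t,c):
    r=finder.find_in(t,c); return [(np.round(x['point'],4).tolist(),round(x['confidence'],2)) for x in r[:2]]
E
python3 - <<'E'
from h import *
o=telemetry.get_obs(); print(o)
for c in ['scene','top']:
    save(c,c+'0')
    for t in ['case','keeper_post','bolt_tab','lid_handle','lid_hinge','keeper_pivot','dish','cone','tier_stand']: print(c,t,find(t,c))
a=cv2.imread('pics/scene0.png');b=cv2.imread('pics/top0.png')
E
```

```text
pics
{'time_s': 0.0, 'qpos': array([ 1.24641033e+00,  3.00453398e-01,  1.52159126e+00, -3.25770341e-05,
        1.32073194e+00, -6.65981287e-02]), 'joint_vel': array([-0.00031313, -0.00071469, -0.00350137, -0.00012095, -0.00070214,
        0.00017289]), 'tau': array([-4.66998936e-04, -5.31807017e+01, -3.52742851e+01,  7.09010242e-02,
        2.43107253e-02, -6.10261282e-05]), 'ee_pos': array([0.14020923, 0.53178632, 0.40409161]), 'eef_rot': array([-3.14040924e+00, -4.73057706e-05,  2.88381283e+00]), 'force': array([-0.63017233,  0.09254489,  0.10025414]), 'moment': array([-0.0003059 ,  0.00257662, -0.00466571]), 'grip_force': 0.0, 'grip_width': 0.09361410465405236}
scene case [([0.6259, 0.0557, 0.0781], 0.96)]
scene keeper_post [([0.5144, 0.1476, 0.0905], 0.54)]
scene bolt_tab [([0.4912, 0.0511, 0.0913], 0.53)]
scene lid_handle [([0.6369, 0.0639, 0.0816], 0.76)]
scene lid_hinge [([0.6353, 0.0599, 0.0791], 0.7)]
scene keeper_pivot [([0.5127, 0.1516, 0.0962], 0.55)]
scene dish [([0.555, -0.2055, 0.0189], 0.84)]
scene cone [([0.7268, 0.2529, 0.0349], 0.85), ([0.6229, 0.0554, 0.0761], 0.17)]
scene tier_stand [([0.727, 0.4005, 0.1389], 0.58), ([0.6361, 0.0601, 0.0795], 0.45)]
top case [([0.5881, 0.085, 0.0786], 0.65)]
top keeper_post [([0.5112, 0.1633, 0.0933], 0.55)]
top bolt_tab [([0.4892, 0.0608, 0.0915], 0.55)]
top lid_handle [([0.63, 0.0733, 0.0771], 0.88)]
top lid_hinge [([0.6325, 0.0716, 0.0762], 0.58)]
top keeper_pivot [([0.5151, 0.163, 0.0921], 0.71), ([0.7251, 0.401, 0.1453], 0.28)]
top dish [([0.5604, -0.2092, 0.0137], 0.71), ([0.5117, 0.1641, 0.092], 0.46)]
top cone [([0.7065, 0.2565, 0.0156], 0.59), ([0.6354, 0.0697, 0.0825], 0.44)]
top tier_stand [([0.7263, 0.4009, 0.1427], 0.69)]
```

View pics/top0.png

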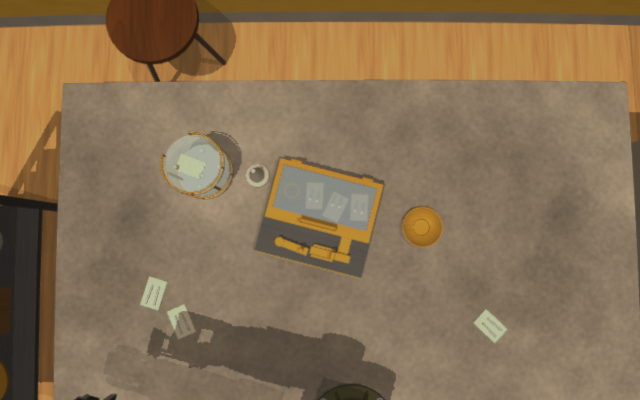

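View pics/scene0.png

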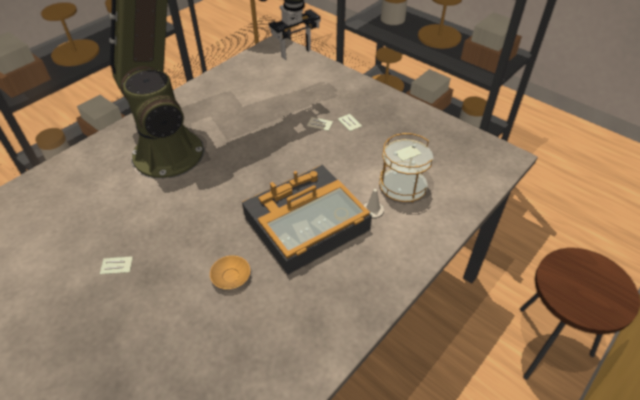

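Top view: the case spans corners (282,157), (383,182), (360,277), (256,250), turned about -13 degrees. The keeper and bolt lie at (290,243) and (330,253). I'll fit its pose from depth.

```bash
cat >> h.py <<'E'
def cloud(c,d,ee=None):
    i=cams.camera_info(c);K=np.array(i['camera_matrix']);k=i['k1']
    v,u=np.mgrid[:400,:640]; 
    s=cv2.undistortPoints(np.stack([u,v],-1).reshape(-1,1,2).astype(float),K,np.array([k,0,0,0.])).reshape(400,640,2)
    P=np.dstack([s*d[...,None],d])
    if c=='wrist':
        T=np.array(i['tool_from_camera']); P=P@T[:3,:3].T+T[:3,3]
        o=ee; R=Ro.from_euler('xyz',o['eef_rot']).as_matrix(); return P@R.T+o['ee_pos']
    return (P-np.array(i['t']))@np.array(i['R'])
E
python3 - <<'E'
from h import *
for c in ['top','scene']:
    p,d=cams.camera(c);P=cloud(c,d)
    ok=(d>0)&(abs(P[...,0]-.6)<.22)&(abs(P[...,1]-.08)<.2)
    m=ok&(P[...,2]>.055)&(P[...,2]<.13)
    n,l,st,ce=cv2.connectedComponentsWithStats(m.astype(np.uint8)); k=1+st[1:,4].argmax(); m=l==k
    Q=P[m][:,:2]
    print(c,'n',m.sum(),'table z',np.median(P[ok&(P[...,2]<.03)][:,2]))
    print(cv2.minAreaRect((Q*1000).astype(np.float32)))
    print(np.histogram(P[m][:,2],bins=np.arange(.055,.14,.005)))
    g=ok&(P[...,2]>.1); print('high',np.round(P[g],3)[:60].tolist())
E
```

```text
top n 10722 table z 0.0007930366410105597
((590.4000854492188, 87.01545715332031), (300.9794921875, 271.4176330566406), 75.0369873046875)
(array([   0,   42, 1308, 2067, 3052, 3016,  553,  378,  110,    2,    1,
          1,   28,  121,   43,    0,    0]), array([0.055, 0.06 , 0.065, 0.07 , 0.075, 0.08 , 0.085, 0.09 , 0.095,
       0.1  , 0.105, 0.11 , 0.115, 0.12 , 0.125, 0.13 , 0.135, 0.14 ]))
high [[0.711, 0.263, 0.104], [0.584, 0.14, 0.122], [0.584, 0.137, 0.122], [0.584, 0.135, 0.123], [0.584, 0.132, 0.124], [0.584, 0.13, 0.119], [0.581, 0.14, 0.118], [0.581, 0.137, 0.121], [0.581, 0.135, 0.123], [0.581, 0.132, 0.125], [0.581, 0.129, 0.122], [0.581, 0.127, 0.121], [0.581, 0.124, 0.126], [0.581, 0.122, 0.119], [0.581, 0.119, 0.121], [0.579, 0.14, 0.12], [0.579, 0.137, 0.122], [0.579, 0.135, 0.123], [0.579, 0.132, 0.124], [0.579, 0.129, 0.123], [0.579, 0.127, 0.122], [0.579, 0.124, 0.12], [0.579, 0.122, 0.12], [0.578, 0.119, 0.125], [0.578, 0.116, 0.124], [0.578, 0.114, 0.122], [0.578, 0.111, 0.126], [0.576, 0.14, 0.121], [0.576, 0.137, 0.127], [0.576, 0.135, 0.123], [0.576, 0.132
[... 1730 characters left out ...]
 [0.509, 0.137, 0.105], [0.503, 0.131, 0.101], [0.507, 0.13, 0.105], [0.509, 0.133, 0.103], [0.51, 0.137, 0.101], [0.514, 0.128, 0.102], [0.476, 0.059, 0.125], [0.479, 0.06, 0.126], [0.479, 0.052, 0.128], [0.483, 0.052, 0.131], [0.485, 0.055, 0.13], [0.487, 0.057, 0.13], [0.483, 0.048, 0.13], [0.487, 0.049, 0.131], [0.491, 0.049, 0.134], [0.489, 0.055, 0.129], [0.491, 0.057, 0.129], [0.482, 0.048, 0.125], [0.487, 0.048, 0.128], [0.486, 0.053, 0.124], [0.492, 0.051, 0.129], [0.497, 0.051, 0.132], [0.497, 0.055, 0.13], [0.579, 0.138, 0.12], [0.483, 0.047, 0.121], [0.49, 0.045, 0.128], [0.496, 0.044, 0.133], [0.496, 0.048, 0.13], [0.494, 0.053, 0.124], [0.5, 0.052, 0.129], [0.579, 0.13, 0.123]]
```

```bash
cat >> h.py <<'E'
C=np.array([.592,.084]); A=np.radians(-15.)
def w(x,y):
    return C+np.array([np.cos(A)*x-np.sin(A)*y,np.sin(A)*x+np.cos(A)*y])
def go(xy,z,yaw,o=None):
    o=o or telemetry.get_obs(); R=Ro.from_euler('xyz',o['eef_rot']).as_matrix()
    s=R.T@(np.r_[xy,z]-o['ee_pos']); d=(o['eef_rot'][2]-yaw+np.pi)%(2*np.pi)-np.pi
    print('slide',np.round(s,4),'spin',round(d,4))
E
python3 - <<'E'
from h import *
go(w(-95,0) if 0 else C+(w(-95,10)-C)*0+np.array([-.0893,.0343]),.42,1.309)
print(cams.camera_info('wrist'))
E
```

```text
slide [-0.4559 -0.3074 -0.0153] spin 1.5748
{'camera_matrix': array([[341.67839353,   0.        , 318.17395655],
       [  0.        , 341.67839353, 194.57583974],
       [  0.        ,   0.        ,   1.        ]]), 'k1': -0.07022098600917312, 'tool_from_camera': array([[-2.61226421e-04, -9.68471639e-01, -2.49123696e-01,
         7.22793789e-02],
       [ 9.99999964e-01, -2.36885588e-04, -1.27685319e-04,
         6.72366744e-04],
       [ 6.46457967e-05, -2.49123721e-01,  9.68471666e-01,
         1.92728856e-02],
       [ 0.00000000e+00,  0.00000000e+00,  0.00000000e+00,
         1.00000000e+00]])}
```

Call:
jog_arm(rows=[{"gripper": 0.05, "slide": [-0.456, -0.307, -0.015], "spin": 1.575}, {"gripper": 0.05, "slide": [-0.456, -0.307, -0.015], "spin": 1.575}, {"gripper": 0.05, "slide": [-0.456, -0.307, -0.015], "spin": 1.575}, {"gripper": 0.05, "slide": [-0.456, -0.307, -0.015], "spin": 1.575}, {"gripper": 0.05, "slide": [-0.456, -0.307, -0.015], "spin": 1.575}, {"gripper": 0.05, "slide": [-0.456, -0.307, -0.015], "spin": 1.575}, {"gripper": 0.05, "slide": [-0.456, -0.307, -0.015], "spin": 1.575}, {"gripper": 0.05, "slide": [-0.456, -0.307, -0.015], "spin": 1.575}])

```text
time_s: 1.9
ee_pos: [0.4049, 0.2295, 0.4159]
eef_rot: [3.141, -0.0, 1.678]
force: [-0.6, 0.3, 0.3]
grip_width: 0.0502
grip_force: 0.0
```

Run:
```python
from h import *
o=telemetry.get_obs();print(o['ee_pos'],o['eef_rot'],o['qpos'])
go(np.array([.5027,.1183]),.42,1.309)
```

```text
[0.40492972 0.22947973 0.41593109] [ 3.14090740e+00 -2.93797441e-04  1.67755602e+00] [4.36859462e-01 1.00321429e-01 1.73363394e+00 5.78201140e-05
 1.30689380e+00 3.30084804e-01]
slide [-0.121   0.0854 -0.004 ] spin 0.3686
```

Call:
jog_arm(rows=[{"gripper": 0.05, "slide": [-0.121, 0.085, -0.004], "spin": 0.369}, {"gripper": 0.05, "slide": [-0.121, 0.085, -0.004], "spin": 0.369}, {"gripper": 0.05, "slide": [-0.121, 0.085, -0.004], "spin": 0.369}, {"gripper": 0.05, "slide": [-0.121, 0.085, -0.004], "spin": 0.369}, {"gripper": 0.05, "slide": [-0.121, 0.085, -0.004], "spin": 0.369}, {"gripper": 0.05, "slide": [-0.121, 0.085, -0.004], "spin": 0.369}])

```text
time_s: 2.5
ee_pos: [0.5016, 0.1214, 0.4195]
eef_rot: [-3.141, -0.0, 1.316]
force: [0.5, 0.1, 0.8]
grip_width: 0.05
grip_force: 0.0
```

Run:
```python
from h import *
o=telemetry.get_obs();print(o['ee_pos'],o['eef_rot'])
p,d=save('wrist','w0');P=cloud('wrist',d,o)
np.save('w0.npy',P)
for t in ['keeper_post','bolt_tab','lid_handle','keeper_pivot']: print(t,find(t,'wrist'))
import itertools
L=(P[...,:2]-C)@np.array([[np.cos(A),-np.sin(A)],[np.sin(A),np.cos(A)]])  # case frame
m=(d>0)&(P[...,2]>.122)&(P[...,2]<.14)&(np.abs(L[...,0])<.2)&(np.abs(L[...,1])<.17)
n,l,st,ce=cv2.connectedComponentsWithStats(m.astype(np.uint8))
for k in range(1,n):
    if st[k,4]>10: g=l==k;print(st[k],'world',P[g].mean(0),'case min/max',L[g].min(0),L[g].max(0))
```

```text
[0.50161405 0.12136844 0.41950284] [-3.14125578e+00 -2.31723381e-05  1.31617476e+00]
keeper_post [([0.515, 0.1639, 0.0957], 0.78)]
bolt_tab [([0.4931, 0.0639, 0.0948], 0.82)]
lid_handle [([0.643, 0.1224, 0.0782], 0.68)]
keeper_pivot [([0.5169, 0.1655, 0.0951], 0.8)]
[397 152  18 108 948] world [0.57131829 0.09627754 0.12326466] case min/max [-0.02812966 -0.0445402 ] [-0.01842409  0.05059682]
[309 172  15  16 185] world [0.50379501 0.13719166 0.12968852] case min/max [-0.10493116  0.02202838] [-0.09335592  0.03375729]
[312 264  23  17 363] world [0.48856227 0.05543102 0.12933601] case min/max [-0.10227031 -0.06186581] [-0.082697   -0.04942676]
```

View pics/w0.png

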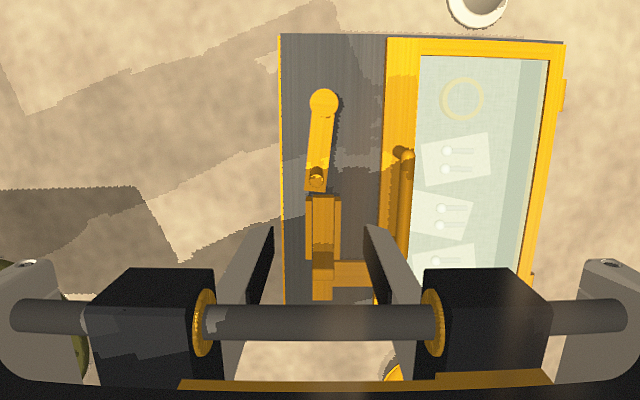

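The wrist view shows the keeper pivot at (325,101), its post at (317,175) and the bolt tab at about (322,272). The keeper is not quite closed, at roughly q = 0.1.

```bash
python3 - <<'E'
from h import *
P=np.load('w0.npy'); q=P[152:260,390:420].reshape(-1,3); q=q[(q[:,2]>.12)&(q[:,2]<.13)]
v=cv2.fitLine(q[:,:2].astype(np.float32),2,0,.01,.01).ravel(); print('handle dir deg',np.degrees(np.arctan2(v[1],v[0])), len(q))
# deck/lid edge x brass-black etc: deck left edge col ~281
Z=P[60:230,250:330]; E=[]
for r in Z:
    k=np.where((r[:,2]>.06)&(r[:,2]<.08))[0]
    if len(k): E.append(r[k[0],:2])
E=np.array(E,np.float32); v=cv2.fitLine(E,cv2.DIST_HUBER,0,.01,.01).ravel(); print('deck front edge deg',np.degrees(np.arctan2(v[1],v[0])),v[2:])
# pivot disc
g=P[90:115,310:340].reshape(-1,3); g=g[(g[:,2]>.088)&(g[:,2]<.1)]; print('pivot',(g.min(0)+g.max(0))/2)
E
sed -i 's/^C=.*/C=np.array([.5948,.0867]); A=np.radians(-15.)/' h.py
python3 - <<'E'
from h import *
print(w(-.095,.088),w(-.095,-.06),w(-.025,0))
p=np.array([.5038,.1372]); d=p-w(-.095,.088); print(np.hypot(*d), 'q',-np.pi/2-A*0-(np.arctan2(d[1],d[0])-A))
go(p,.30,1.209)
E
```

```text
handle dir deg 75.582504 1289
deck front edge deg 75.219025 [0.47450173 0.16576873]
pivot [0.52519824 0.19415384 0.09384818]
[0.52581312 0.19628928] [0.4875079  0.05333226] [0.57065185 0.09317048]
0.06305648902379558 q 0.09481284795576883
slide [ 0.0158 -0.002   0.1198] spin 0.1073
```

Call:
jog_arm(rows=[{"gripper": 0.05, "slide": [0.016, -0.002, 0.03], "spin": 0.107}, {"gripper": 0.05, "slide": [0.016, -0.002, 0.07], "spin": 0.107}, {"gripper": 0.04, "slide": [0.016, -0.002, 0.1], "spin": 0.107}, {"gripper": 0.04, "slide": [0.016, -0.002, 0.12], "spin": 0.107}, {"gripper": 0.04, "slide": [0.016, -0.002, 0.12], "spin": 0.107}, {"gripper": 0.006, "slide": [0.016, -0.002, 0.12], "spin": 0.107}, {"gripper": 0.006, "slide": [0.016, -0.002, 0.12], "spin": 0.107}, {"gripper": 0.006, "slide": [0.016, -0.002, 0.12], "spin": 0.107}], squeeze=8)

```text
time_s: 3.55
ee_pos: [0.5044, 0.1368, 0.3008]
eef_rot: [3.14, -0.001, 1.208]
force: [-0.3, -0.2, 0.3]
grip_width: 0.0194
grip_force: 0.0
```

Run:
```python
from h import *
o=telemetry.get_obs();print(o['ee_pos'],o['eef_rot'],o['force'],o['grip_width'],o['grip_force'])
print('time',o['time_s'])
pv=w(-.095,.088); d=o['ee_pos'][:2]-pv; q0=-(np.arctan2(d[1],d[0])-A)-np.pi/2;print('q0',q0,np.hypot(*d))
for q in [.2,.3,.45,.6,.75,.9,1.05,1.2,1.3,1.4,1.5,1.54]:
    t=w(-.095-.062*np.sin(q),.088-.062*np.cos(q)); print(q,end=' '); go(t,o['ee_pos'][2],A+np.pi/2-q,o)
```

```text
[0.50437696 0.1367551  0.30080932] [ 3.13987481e+00 -1.05837266e-03  1.20789541e+00] [-0.33269659 -0.1624646   0.29873911] 0.019402988445079906 0.0
time 3.55
q0 0.08381357833252423 0.06327580836115687
0.2 slide [ 0.0016 -0.0072 -0.    ] spin 0.0989
0.3 slide [ 0.0025 -0.0133 -0.    ] spin 0.1989
0.45 slide [ 0.005  -0.0223 -0.    ] spin 0.3489
0.6 slide [ 0.0088 -0.0308 -0.    ] spin 0.4989
0.75 slide [ 0.0139 -0.0386 -0.0001] spin 0.6489
0.9 slide [ 0.02   -0.0455 -0.0001] spin 0.7989
1.05 slide [ 0.0271 -0.0515 -0.0001] spin 0.9489
1.2 slide [ 0.0351 -0.0563 -0.0001] spin 1.0989
1.3 slide [ 0.0407 -0.0589 -0.0001] spin 1.1989
1.4 slide [ 0.0466 -0.0608 -0.0001] spin 1.2989
1.5 slide [ 0.0527 -0.0622 -0.0001] spin 1.3989
1.54 slide [ 0.0551 -0.0626 -0.    ] spin 1.4389
```

Call:
jog_arm(rows=[{"gripper": 0.006, "slide": [0, 0, 0], "spin": 0}, {"gripper": 0.006, "slide": [0, 0, 0], "spin": 0}, {"gripper": 0.006, "slide": [0.001, -0.003, 0], "spin": 0.05}, {"gripper": 0.006, "slide": [0.0015, -0.007, 0], "spin": 0.1}, {"gripper": 0.006, "slide": [0.0025, -0.013, 0], "spin": 0.2}, {"gripper": 0.006, "slide": [0.004, -0.018, 0], "spin": 0.275}, {"gripper": 0.006, "slide": [0.005, -0.0225, 0], "spin": 0.35}, {"gripper": 0.006, "slide": [0.007, -0.027, 0], "spin": 0.425}])

```text
time_s: 4.35
ee_pos: [0.4814, 0.1526, 0.3001]
eef_rot: [3.141, -0.0, 0.78]
force: [-0.3, -3.3, 4.5]
grip_width: 0.0116
grip_force: 8.0
```

Run:
```python
from h import *
o=telemetry.get_obs();print(o['ee_pos'],o['eef_rot'],o['force'],o['grip_width'],o['grip_force'])
for q in [.6,.7,.8,.9,1.,1.1,1.2,1.3,1.4,1.5,1.54]:
    t=w(-.095-.062*np.sin(q),.088-.062*np.cos(q)); print(q,end=' '); go(t,.3008,A+np.pi/2-q,o)
```

```text
[0.48141401 0.15263272 0.30014306] [ 3.14072339e+00 -2.75046744e-04  7.79526271e-01] [-0.33472734 -3.28338513  4.48059974] 0.01158831469775515 7.999446094036102
0.6 slide [ 0.0004 -0.0042 -0.0007] spin 0.0705
0.7 slide [ 0.0012 -0.0104 -0.0007] spin 0.1705
0.8 slide [ 0.0025 -0.0164 -0.0007] spin 0.2705
0.9 slide [ 0.0045 -0.0223 -0.0007] spin 0.3705
1.0 slide [ 0.007  -0.0279 -0.0007] spin 0.4705
1.1 slide [ 0.0101 -0.0333 -0.0007] spin 0.5705
1.2 slide [ 0.0137 -0.0384 -0.0007] spin 0.6705
1.3 slide [ 0.0178 -0.043  -0.0007] spin 0.7705
1.4 slide [ 0.0223 -0.0472 -0.0007] spin 0.8705
1.5 slide [ 0.0272 -0.051  -0.0007] spin 0.9705
1.54 slide [ 0.0293 -0.0524 -0.0007] spin 1.0105
```

Call:
jog_arm(rows=[{"gripper": 0.006, "slide": [0.0007, -0.007, -0.001], "spin": 0.12}, {"gripper": 0.006, "slide": [0.002, -0.0135, -0.001], "spin": 0.22}, {"gripper": 0.006, "slide": [0.0035, -0.0195, -0.001], "spin": 0.32}, {"gripper": 0.006, "slide": [0.006, -0.025, -0.001], "spin": 0.42}, {"gripper": 0.006, "slide": [0.0085, -0.0305, -0.001], "spin": 0.52}, {"gripper": 0.006, "slide": [0.012, -0.036, -0.001], "spin": 0.62}, {"gripper": 0.006, "slide": [0.016, -0.041, -0.001], "spin": 0.72}, {"gripper": 0.006, "slide": [0.02, -0.0455, -0.001], "spin": 0.82}])

```text
time_s: 5.15
ee_pos: [0.464, 0.1992, 0.3007]
eef_rot: [-3.142, -0.002, -0.041]
force: [8.9, -3.3, -4.8]
grip_width: 0.0117
grip_force: 8.0
```

Run:
```python
from h import *
o=telemetry.get_obs();print(o['ee_pos'],o['eef_rot'],o['force'],o['grip_width'],o['grip_force'],o['qpos'])
for q in [1.3,1.4,1.5,1.54]:
    t=w(-.095-.062*np.sin(q),.088-.062*np.cos(q)); print(q,end=' '); go(t,.3008,A+np.pi/2-q,o)
```

```text
[0.46402764 0.19924703 0.30065316] [-3.14154096e+00 -2.47649598e-03 -4.13515230e-02] [ 8.93580981 -3.34805178 -4.79431273] 0.01166781843599651 7.997585311532021 [ 3.33162110e-01  3.15660703e-01  1.76028219e+00 -9.81538252e-04
  1.06332621e+00  1.94578590e+00]
1.3 slide [-0.0001  0.0035 -0.0001] spin -0.0503
1.4 slide [-0.0001 -0.0027 -0.0001] spin 0.0497
1.5 slide [ 0.0005 -0.0088 -0.0001] spin 0.1497
1.54 slide [ 0.001  -0.0113 -0.0001] spin 0.1897
```

Call:
jog_arm(rows=[{"gripper": 0.006, "slide": [0.001, -0.003, 0], "spin": 0.06}, {"gripper": 0.006, "slide": [0.001, -0.006, 0], "spin": 0.11}, {"gripper": 0.006, "slide": [0.001, -0.009, 0], "spin": 0.15}, {"gripper": 0.006, "slide": [0.002, -0.0115, 0], "spin": 0.19}, {"gripper": 0.006, "slide": [0.002, -0.0115, 0], "spin": 0.19}])

```text
time_s: 5.65
ee_pos: [0.4664, 0.2094, 0.3005]
eef_rot: [3.138, -0.001, -0.229]
force: [3.7, -17.1, 0.6]
grip_width: 0.0185
grip_force: 8.0
```

Run:
```python
from h import *
o=telemetry.get_obs();print(o['ee_pos'],o['eef_rot'],o['force'],o['grip_width'],o['grip_force'])
for q in [1.3,1.5,1.54]:
    t=w(-.095-.062*np.sin(q),.088-.062*np.cos(q)); print(q,end=' '); go(t,.3008,A+np.pi/2-q,o)
```

```text
[0.46641176 0.2094445  0.30045499] [ 3.13804577e+00 -1.12002065e-03 -2.28607940e-01] [  3.66381144 -17.05848411   0.64054773] 0.018522589784789094 8.002226650714874
1.3 slide [ 0.0006  0.0139 -0.0003] spin -0.2376
1.5 slide [-0.0011  0.0017 -0.0003] spin -0.0376
1.54 slide [-0.0012 -0.0008 -0.0003] spin 0.0024
```

Call:
jog_arm(rows=[{"gripper": 0.04, "slide": [0, 0.003, 0], "spin": 0}, {"gripper": 0.04, "slide": [0, 0.003, 0], "spin": 0}, {"gripper": 0.04, "slide": [0, 0.003, 0], "spin": 0}, {"gripper": 0.04, "slide": [0, 0.003, -0.03], "spin": 0}, {"gripper": 0.04, "slide": [0, 0.003, -0.07], "spin": 0}, {"gripper": 0.04, "slide": [0, 0.003, -0.1], "spin": 0}, {"gripper": 0.04, "slide": [0, 0.003, -0.1], "spin": 0}])

```text
time_s: 6.35
ee_pos: [0.4654, 0.2079, 0.4047]
eef_rot: [-3.138, -0.006, -0.227]
force: [-0.1, 0.2, -0.5]
grip_width: 0.04
grip_force: 0.0
```

```bash
cat >> h.py <<'E'
def case(P): return (P[...,:2]-C)@np.array([[np.cos(A),-np.sin(A)],[np.sin(A),np.cos(A)]])
def blobs(c,name,lo,hi):
    o=telemetry.get_obs(); p,d=save(c,name); P=cloud(c,d,o); L=case(P)
    m=(d>0)&(P[...,2]>lo)&(P[...,2]<hi)&(np.abs(L[...,0])<.19)&(np.abs(L[...,1])<.15)
    n,l,st,ce=cv2.connectedComponentsWithStats(m.astype(np.uint8))
    for k in range(1,n):
        if st[k,4]>10: g=l==k;print(st[k],'case min/max',L[g].min(0).round(4),L[g].max(0).round(4))
    return P,L
E
python3 - <<'E'
from h import *
o=telemetry.get_obs();print(o['time_s'],o['ee_pos'],o['eef_rot'],o['force'],o['grip_width'],o['qpos'])
blobs('wrist','w1',.122,.14)
blobs('scene','s1',.12,.14)
# bolt: closing along case y -> yaw=A (or A+pi)
go(w(-.095,-.058),.40,A)
E
```

```text
6.35 [0.46540157 0.20792593 0.40467266] [-3.13771718 -0.00570234 -0.22690362] [-0.14389566  0.15384058 -0.45570611] 0.04000141404721428 [3.48277246e-01 2.09050973e-01 1.63478708e+00 1.55992528e-04
 1.29086161e+00 2.14592356e+00]
[ 377   21  134   22 1499] case min/max [-0.0301 -0.0512] [-0.02    0.0475]
[499 118  23  27 511] case min/max [-0.1043 -0.0654] [-0.0846 -0.0524]
[316 195  16  17 200] case min/max [-0.1617  0.0754] [-0.1505  0.0871]
[300 154   4   5  15] case min/max [-0.1582  0.0738] [-0.1507  0.0874]
[270 182   6   8  33] case min/max [-0.1042 -0.0685] [-0.0809 -0.0555]
[287 185  29  15  72] case min/max [-0.0287 -0.054 ] [-0.0137  0.0452]
slide [0.0566 0.1435 0.0005] spin 0.0349
```

View pics/w1.png

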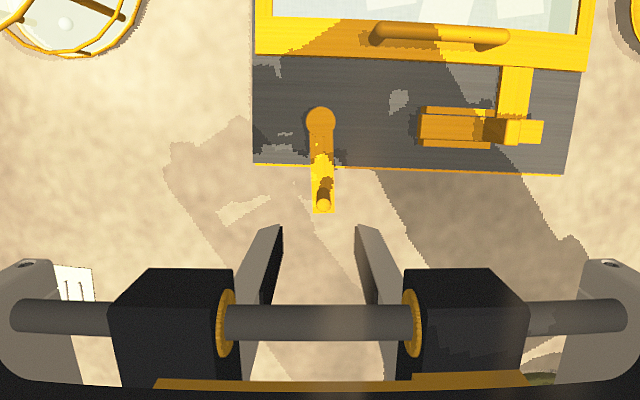

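The keeper now points to the front: its post is at (324,205), which puts it at case (-156,81), against its stop. The bolt tab is at (522,131). Next is the bolt.

Call:
jog_arm(rows=[{"gripper": 0.04, "slide": [0.057, 0.1425, 0], "spin": 0.035}, {"gripper": 0.04, "slide": [0.057, 0.1425, 0], "spin": 0.035}, {"gripper": 0.04, "slide": [0.057, 0.1425, 0], "spin": 0.035}, {"gripper": 0.04, "slide": [0.057, 0.1425, 0], "spin": 0.035}, {"gripper": 0.04, "slide": [0.057, 0.1425, 0], "spin": 0.035}])

```text
time_s: 6.95
ee_pos: [0.4888, 0.0551, 0.3993]
eef_rot: [3.141, 0.002, -0.264]
force: [-0.4, 0.8, 0.6]
grip_width: 0.0398
grip_force: 0.0
```

Run:
```python
from h import *
o=telemetry.get_obs();print(o['time_s'],o['ee_pos'],o['eef_rot'],o['force'],o['grip_width'],o['qpos'])
go(w(-.095,-.059),.302,A)
```

```text
6.95 [0.48882931 0.05514013 0.39932838] [ 3.14112645e+00  2.01667731e-03 -2.64497464e-01] [-0.36784645  0.75436764  0.62816093] 0.03983998002185581 [3.78332031e-02 1.75313145e-01 1.68783092e+00 1.62187045e-04
 1.28051261e+00 1.87307994e+00]
slide [-0.0006  0.001   0.0973] spin -0.0027
```

Call:
jog_arm(rows=[{"gripper": 0.04, "slide": [0, 0, 0.03], "spin": 0}, {"gripper": 0.04, "slide": [0, 0, 0.065], "spin": 0}, {"gripper": 0.035, "slide": [0, 0, 0.097], "spin": 0}, {"gripper": 0.02, "slide": [0, 0, 0.097], "spin": 0}, {"gripper": 0.006, "slide": [0, 0, 0.097], "spin": 0}, {"gripper": 0.006, "slide": [0, 0, 0.097], "spin": 0}, {"gripper": 0.006, "slide": [0, 0, 0.097], "spin": 0}, {"gripper": 0.006, "slide": [0, 0, 0.097], "spin": 0}], squeeze=12)

```text
time_s: 7.75
ee_pos: [0.4889, 0.0562, 0.305]
eef_rot: [-3.141, -0.002, -0.262]
force: [-3.1, 1.1, 6.7]
grip_width: 0.012
grip_force: 12.0
```

Run:
```python
from h import *
o=telemetry.get_obs();print(o['time_s'],o['ee_pos'],o['eef_rot'],o['force'],o['grip_width'],o['grip_force'],case(o['ee_pos']))
go(w(-.095,-.008),o['ee_pos'][2],A)
```

```text
7.75 [0.48891066 0.05618062 0.30495328] [-3.14060656e+00 -1.96521239e-03 -2.62151646e-01] [-3.11343902  1.0530638   6.71178319] 0.011975108506551457 12.000901401042938 [-0.09438225 -0.05688563]
slide [-0.0006 -0.0489  0.    ] spin -0.0004
```

Call:
jog_arm(rows=[{"gripper": 0.006, "slide": [0, -0.006, 0], "spin": 0}, {"gripper": 0.006, "slide": [0, -0.012, 0], "spin": 0}, {"gripper": 0.006, "slide": [0, -0.018, 0], "spin": 0}, {"gripper": 0.006, "slide": [0, -0.025, 0], "spin": 0}, {"gripper": 0.006, "slide": [0, -0.032, 0], "spin": 0}, {"gripper": 0.006, "slide": [0, -0.038, 0], "spin": 0}, {"gripper": 0.006, "slide": [0, -0.044, 0], "spin": 0}, {"gripper": 0.006, "slide": [0, -0.047, 0], "spin": 0}])

```text
time_s: 8.55
ee_pos: [0.501, 0.1006, 0.3049]
eef_rot: [3.138, -0.001, -0.262]
force: [-9.7, -21.8, 14.2]
grip_width: 0.0135
grip_force: 12.0
```

Call:
jog_arm(rows=[{"gripper": 0.006, "slide": [0, -0.002, 0], "spin": 0}, {"gripper": 0.006, "slide": [0, -0.004, 0], "spin": 0}, {"gripper": 0.006, "slide": [0, -0.004, 0], "spin": 0}])

```text
time_s: 8.85
ee_pos: [0.5019, 0.1038, 0.3049]
eef_rot: [3.137, -0.001, -0.262]
force: [-10.1, -21.9, 13.0]
grip_width: 0.0199
grip_force: 12.0
```

Run:
```python
from h import *
o=telemetry.get_obs();print(o['time_s'],o['ee_pos'],o['force'],o['grip_width'],o['grip_force'],case(o['ee_pos']))
```

```text
8.85 [0.50190616 0.10376667 0.30486779] [-10.10241932 -21.94038638  13.03357676] 0.01986906938538572 12.011299431324005 [-0.09414574 -0.00755755]
```

Call:
jog_arm(rows=[{"gripper": 0.04, "slide": [0, 0.004, 0], "spin": 0}, {"gripper": 0.04, "slide": [0, 0.004, 0], "spin": 0}, {"gripper": 0.04, "slide": [0, 0.004, 0], "spin": 0}, {"gripper": 0.04, "slide": [0, 0.004, -0.04], "spin": 0}, {"gripper": 0.04, "slide": [-0.04, 0.004, -0.08], "spin": 0}, {"gripper": 0.04, "slide": [-0.06, 0.004, -0.1], "spin": 0}, {"gripper": 0.04, "slide": [-0.06, 0.004, -0.1], "spin": 0}])

```text
time_s: 9.55
ee_pos: [0.4414, 0.1177, 0.407]
eef_rot: [-3.139, -0.005, -0.261]
force: [0.2, -0.5, 0.2]
grip_width: 0.0397
grip_force: 0.0
```

Run:
```python
from h import *
o=telemetry.get_obs();print(o['time_s'],o['ee_pos'],o['eef_rot'],o['force'],o['grip_width'],o['qpos'])
blobs('wrist','w2',.122,.14)
blobs('scene','s2',.12,.14)
go(w(-.025,0),.41,A+np.pi/2); go(w(-.025,0),.41,A-np.pi/2)
```

```text
9.55 [0.44142241 0.11772553 0.4070332 ] [-3.13880262 -0.00510498 -0.26081546] [ 0.16169305 -0.54603399  0.16064764] 0.03970200300911778 [1.80376300e-01 8.75965741e-02 1.76877035e+00 3.58060357e-04
 1.27941821e+00 2.01187910e+00]
[ 242   19  136   16 1530] case min/max [-0.0304 -0.051 ] [-0.0201  0.0474]
[316 110  16  27 426] case min/max [-0.104  -0.0179] [-0.0849 -0.0066]
[199 194  16  17 202] case min/max [-0.1625  0.0757] [-0.1505  0.0861]
[300 154   4   5  15] case min/max [-0.1614  0.0735] [-0.1473  0.0872]
[283 176   7   7  31] case min/max [-0.1043 -0.0202] [-0.0803 -0.0076]
[287 185  29  17  86] case min/max [-0.0278 -0.0536] [-0.0144  0.0447]
slide [ 0.1296 -0.0098 -0.006 ] spin -1.5705
slide [ 0.1296 -0.0098 -0.006 ] spin 1.5711
```

View pics/w2.png

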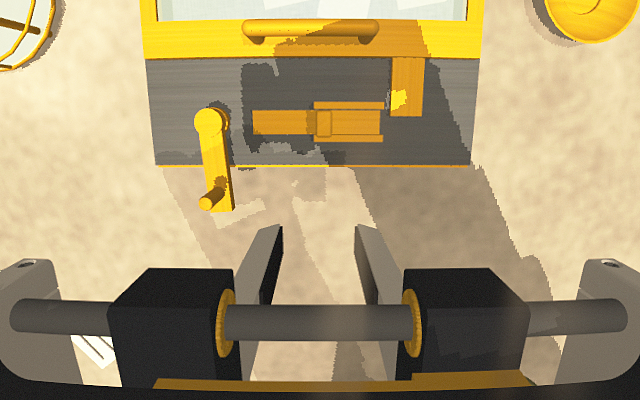

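The tab is now at case y -12 (pixel (323,122)), about -10 once I allow for the view bias, so the bolt is fully back and its end has cleared the lid tongue at (405,85). The keeper is still aside. Now the handle at (311,30).

Call:
jog_arm(rows=[{"gripper": 0.05, "slide": [0.1295, -0.0095, -0.006], "spin": -1.5705}, {"gripper": 0.05, "slide": [0.1295, -0.0095, -0.006], "spin": -1.5705}, {"gripper": 0.05, "slide": [0.1295, -0.0095, -0.006], "spin": -1.5705}, {"gripper": 0.05, "slide": [0.1295, -0.0095, -0.006], "spin": -1.5705}, {"gripper": 0.05, "slide": [0.1295, -0.0095, -0.006], "spin": -1.5705}, {"gripper": 0.05, "slide": [0.1295, -0.0095, -0.006], "spin": -1.5705}, {"gripper": 0.05, "slide": [0.1295, -0.0095, -0.006], "spin": -1.5705}, {"gripper": 0.05, "slide": [0.1295, -0.0095, -0.006], "spin": -1.5705}])

```text
time_s: 10.45
ee_pos: [0.5714, 0.0922, 0.4074]
eef_rot: [-3.14, 0.002, 0.944]
force: [-0.9, 0.1, -1.0]
grip_width: 0.05
grip_force: 0.0
```

Run:
```python
from h import *
go(w(-.025,0),.41,A+np.pi/2)
```

```text
slide [ 0.0003 -0.0012 -0.0026] spin -0.3654
```

Call:
jog_arm(rows=[{"gripper": 0.05, "slide": [0, -0.001, 0], "spin": -0.365}, {"gripper": 0.05, "slide": [0, -0.001, 0], "spin": -0.365}, {"gripper": 0.05, "slide": [0, -0.001, 0], "spin": -0.365}, {"gripper": 0.05, "slide": [0, -0.001, 0.03], "spin": -0.365}, {"gripper": 0.05, "slide": [0, -0.001, 0.07], "spin": -0.365}, {"gripper": 0.04, "slide": [0, -0.001, 0.105], "spin": -0.365}, {"gripper": 0.03, "slide": [0, -0.001, 0.105], "spin": -0.365}, {"gripper": 0.006, "slide": [0, -0.001, 0.105], "spin": -0.365}], squeeze=15)

```text
time_s: 11.25
ee_pos: [0.5703, 0.0929, 0.3042]
eef_rot: [-3.14, 0.001, 1.303]
force: [-0.1, -0.2, 1.1]
grip_width: 0.0293
grip_force: 0.0
```

Call:
jog_arm(rows=[{"gripper": 0.006, "slide": [0, 0, 0], "spin": 0}, {"gripper": 0.006, "slide": [0, 0, 0], "spin": 0}, {"gripper": 0.006, "slide": [0, 0, 0], "spin": 0}, {"gripper": 0.006, "slide": [0, 0, 0], "spin": 0}], squeeze=25)

```text
time_s: 11.65
ee_pos: [0.5702, 0.093, 0.3062]
eef_rot: [3.138, -0.001, 1.303]
force: [5.8, -1.1, 0.9]
grip_width: 0.0114
grip_force: 25.0
```

```bash
cat >> h.py <<'E'
def lidplan(degs,dz):
    # dz: TCP height above bar centre; hinge from case model
    o=telemetry.get_obs(); R=.1572;a0=np.arctan2(47,-150)
    c=case(o['ee_pos']); print('t',o['time_s'],o['ee_pos'],o['eef_rot'][2],o['force'],o['grip_width'],o['grip_force'],'case',c,'angle now',np.degrees(a0-np.arctan2(o['ee_pos'][2]-dz-.07,c[0]-.125)))
    for t in degs:
        b=a0-np.radians(t); print(t,end=' '); go(w(.125+R*np.cos(b),c[1]),.07+R*np.sin(b)+dz,A+np.pi/2,o)
E
python3 - <<'E'
from h import *
o=telemetry.get_obs(); lidplan(range(0,36,3),o['ee_pos'][2]-.117); print(o['qpos'])
E
```

```text
t 11.65 [0.57023344 0.09300263 0.30618213] 1.302755909148592 [ 5.82873583 -1.11334198  0.86197021] 0.011439476559552422 24.999881386756897 case [-0.02536071 -0.00027042] angle now -0.0392262896585504
0 slide [ 0.      0.0004 -0.    ] spin -0.0062
3 slide [ 0.      0.003  -0.0078] spin -0.0062
6 slide [ 0.0001  0.0061 -0.0154] spin -0.0062
9 slide [ 0.0001  0.0096 -0.0229] spin -0.0062
12 slide [ 0.0001  0.0135 -0.0301] spin -0.0062
15 slide [ 0.0002  0.0178 -0.0372] spin -0.0062
18 slide [ 0.0002  0.0224 -0.044 ] spin -0.0062
21 slide [ 0.0002  0.0274 -0.0505] spin -0.0062
24 slide [ 0.0003  0.0327 -0.0568] spin -0.0062
27 slide [ 0.0003  0.0383 -0.0628] spin -0.0062
30 slide [ 0.0004  0.0442 -0.0685] spin -0.0062
33 slide [ 0.0004  0.0504 -0.0739] spin -0.0062
[ 9.83222704e-02  4.56425689e-01  1.54599637e+00 -3.53628826e-04
  1.13499935e+00  3.66513693e-01]
```

Call:
jog_arm(rows=[{"gripper": 0.006, "slide": [0, 0.001, -0.003], "spin": 0}, {"gripper": 0.006, "slide": [0, 0.003, -0.008], "spin": 0}, {"gripper": 0.006, "slide": [0, 0.005, -0.013], "spin": 0}, {"gripper": 0.006, "slide": [0, 0.007, -0.018], "spin": 0}, {"gripper": 0.006, "slide": [0, 0.0095, -0.023], "spin": 0}, {"gripper": 0.006, "slide": [0, 0.012, -0.028], "spin": 0}, {"gripper": 0.006, "slide": [0, 0.015, -0.033], "spin": 0}, {"gripper": 0.006, "slide": [0, 0.018, -0.0375], "spin": 0}])

```text
time_s: 12.45
ee_pos: [0.5869, 0.0887, 0.3424]
eef_rot: [-3.139, 0.0, 1.303]
force: [-7.3, 5.3, -3.3]
grip_width: 0.0113
grip_force: 25.0
```

Run:
```python
from h import *
lidplan([15,18,21,24,27,30,33,36],.1892)
```

```text
t 12.45 [0.58685554 0.08865628 0.34240991] 1.3030661215444181 [-7.30419426  5.29908747 -3.26970133] 0.011338476459101725 24.98321235179901 case [-0.00818008 -0.00016656] angle now 14.599319287633271
15 slide [ 0.      0.0004 -0.001 ] spin -0.0059
18 slide [ 0.      0.005  -0.0079] spin -0.0059
21 slide [ 0.0001  0.0099 -0.0145] spin -0.0059
24 slide [ 0.0001  0.0152 -0.0208] spin -0.0059
27 slide [ 0.0001  0.0208 -0.0268] spin -0.0059
30 slide [ 0.0002  0.0267 -0.0326] spin -0.0059
33 slide [ 0.0002  0.0329 -0.038 ] spin -0.0059
36 slide [ 0.0002  0.0393 -0.0431] spin -0.0059
```

Call:
jog_arm(rows=[{"gripper": 0.006, "slide": [0, 0.003, -0.005], "spin": 0}, {"gripper": 0.006, "slide": [0, 0.0065, -0.01], "spin": 0}, {"gripper": 0.006, "slide": [0, 0.01, -0.0145], "spin": 0}, {"gripper": 0.006, "slide": [0, 0.0135, -0.019], "spin": 0}, {"gripper": 0.006, "slide": [0, 0.017, -0.023], "spin": 0}, {"gripper": 0.006, "slide": [0, 0.021, -0.027], "spin": 0}, {"gripper": 0.006, "slide": [0, 0.025, -0.031], "spin": 0}, {"gripper": 0.006, "slide": [0, 0.029, -0.0345], "spin": 0}])

```text
time_s: 13.25
ee_pos: [0.6144, 0.0813, 0.3781]
eef_rot: [-3.138, -0.0, 1.304]
force: [-16.7, 6.0, 8.1]
grip_width: 0.0112
grip_force: 25.0
```

Run:
```python
from h import *
lidplan([30,33,36,39,42,45,48,51,54],.1892)
p,d=cams.camera('scene'); P=cloud('scene',d); L=case(P)
m=(P[...,2]>.13)&(P[...,2]<.17)&(abs(L[...,1])<.14)&(abs(L[...,0])<.12)
print(m.sum(),L[m].min(0),L[m].max(0))
```

```text
t 13.25 [0.6144045  0.08130031 0.37806655] 1.3035180150844532 [-16.67017591   5.95414993   8.08027245] 0.011212808083284101 24.9946528673172 case [ 0.02033404 -0.00014168] angle now 31.23749279151248
30 slide [-0.     -0.0017  0.0032] spin -0.0055
33 slide [ 0.      0.0044 -0.0023] spin -0.0055
36 slide [ 0.0001  0.0109 -0.0074] spin -0.0055
39 slide [ 0.0001  0.0176 -0.0121] spin -0.0055
42 slide [ 0.0001  0.0246 -0.0165] spin -0.0055
45 slide [ 0.0002  0.0318 -0.0206] spin -0.0055
48 slide [ 0.0002  0.0391 -0.0242] spin -0.0055
51 slide [ 0.0003  0.0467 -0.0275] spin -0.0055
54 slide [ 0.0003  0.0544 -0.0303] spin -0.0055
1713 [-0.09997075 -0.13994867] [0.05810105 0.13984764]
```

```bash
cat > pl.py <<'E'
import numpy as np,sys
# rows for lid, from commanded (x,z-dz) in case frame; R given
def rows(x,z,R,degs):
    a0=np.arctan2(47,-150)
    for t in degs:
        b=a0-np.radians(t); print(t,round(.125+R*np.cos(b)-x,4),round(-(.07+R*np.sin(b)+.1892-z),4))
E
python3 -c "
from pl import *
rows(.0208,.3769,.159,np.arange(32,62,2))"
```

```text
32 0.0007 -0.003
34 0.005 -0.0066
36 0.0094 -0.0099
38 0.0139 -0.0132
40 0.0185 -0.0162
42 0.0233 -0.0192
44 0.0281 -0.0219
46 0.033 -0.0245
48 0.038 -0.0269
50 0.0431 -0.0291
52 0.0483 -0.0311
54 0.0535 -0.033
56 0.0588 -0.0347
58 0.0641 -0.0362
60 0.0695 -0.0375
```

Call:
jog_arm(rows=[{"gripper": 0.006, "slide": [0, 0.001, -0.003], "spin": 0}, {"gripper": 0.006, "slide": [0, 0.005, -0.0066], "spin": 0}, {"gripper": 0.006, "slide": [0, 0.0094, -0.01], "spin": 0}, {"gripper": 0.006, "slide": [0, 0.0139, -0.0132], "spin": 0}, {"gripper": 0.006, "slide": [0, 0.0185, -0.0162], "spin": 0}, {"gripper": 0.006, "slide": [0, 0.0233, -0.0192], "spin": 0}, {"gripper": 0.006, "slide": [0, 0.028, -0.022], "spin": 0}, {"gripper": 0.006, "slide": [0, 0.033, -0.0245], "spin": 0}])

```text
time_s: 14.1
ee_pos: [0.6465, 0.0726, 0.4031]
eef_rot: [-3.141, -0.001, 1.304]
force: [-11.2, 6.0, 8.4]
grip_width: 0.0112
grip_force: 25.0
```

Run:
```python
from h import *
from pl import *
lidplan([],.1892)
rows(.0538,.4014,.159,np.arange(46,74,2))
rows(.0538,.4014,.160,np.arange(46,74,2))
save('scene','s3')
```

```text
t 14.1 [0.64646796 0.07257101 0.40312782] 1.3036093350950522 [-11.20491946   6.04591      8.4294081 ] 0.011216698253921397 24.98924195766449 case [ 0.05356427 -0.0002749 ] angle now 46.20589043318056
46 0.0 0.0
48 0.005 -0.0024
50 0.0101 -0.0046
52 0.0153 -0.0066
54 0.0205 -0.0085
56 0.0258 -0.0102
58 0.0311 -0.0117
60 0.0365 -0.013
62 0.0419 -0.0141
64 0.0474 -0.015
66 0.0529 -0.0157
68 0.0584 -0.0163
70 0.064 -0.0166
72 0.0695 -0.0168
46 -0.0004 -0.0009
48 0.0046 -0.0033
50 0.0097 -0.0055
52 0.0149 -0.0076
54 0.0202 -0.0094
56 0.0255 -0.0111
58 0.0309 -0.0126
60 0.0363 -0.0139
62 0.0418 -0.0151
64 0.0473 -0.016
66 0.0528 -0.0167
68 0.0584 -0.0173
70 0.0639 -0.0176
72 0.0695 -0.0178
```

View pics/s3.png

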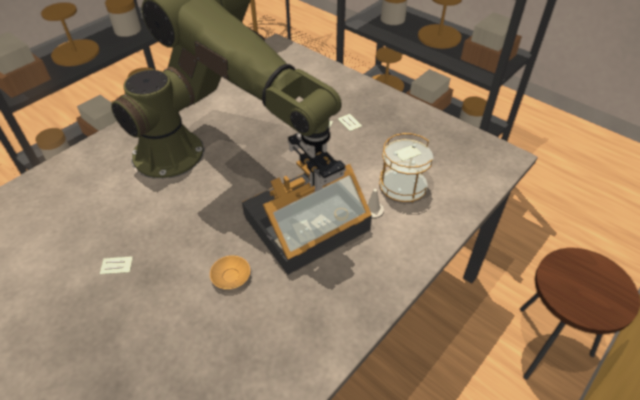

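The lid has risen about 46 degrees, with the gripper on its handle at (320,165). I'll carry on with the slightly larger radius of 160 mm.

Call:
jog_arm(rows=[{"gripper": 0.006, "slide": [0, 0.0046, -0.0033], "spin": 0}, {"gripper": 0.006, "slide": [0, 0.0097, -0.0055], "spin": 0}, {"gripper": 0.006, "slide": [0, 0.0149, -0.0076], "spin": 0}, {"gripper": 0.006, "slide": [0, 0.0202, -0.0094], "spin": 0}, {"gripper": 0.006, "slide": [0, 0.0255, -0.0111], "spin": 0}, {"gripper": 0.006, "slide": [0, 0.0309, -0.0126], "spin": 0}, {"gripper": 0.006, "slide": [0, 0.0363, -0.0139], "spin": 0}, {"gripper": 0.006, "slide": [0, 0.0418, -0.0151], "spin": 0}])

```text
time_s: 14.95
ee_pos: [0.6869, 0.0612, 0.4185]
eef_rot: [3.141, -0.001, 1.303]
force: [-7.3, 2.6, 7.5]
grip_width: 0.0109
grip_force: 25.0
```

Run:
```python
from h import *
from pl import *
lidplan([],.1892)
rows(.0956,.4165,.160,np.arange(62,82,2))
print(telemetry.get_obs()['qpos'])
```

```text
t 14.95 [0.68689865 0.06124369 0.41849912] 1.3034293318875168 [-7.29666788  2.60925201  7.49215005] 0.010909145032815126 25.000520646572113 case [ 0.09554905 -0.00075203] angle now 62.12800959796757
62 -0.0 0.0
64 0.0055 -0.0009
66 0.011 -0.0016
68 0.0166 -0.0022
70 0.0221 -0.0025
72 0.0277 -0.0027
74 0.0333 -0.0027
76 0.0389 -0.0024
78 0.0445 -0.002
80 0.05 -0.0014
[3.57606641e-02 6.18239457e-01 1.03349538e+00 6.43487093e-04
 1.48910201e+00 3.03075613e-01]
```

Call:
jog_arm(rows=[{"gripper": 0.006, "slide": [0, 0.0055, -0.001], "spin": 0}, {"gripper": 0.006, "slide": [0, 0.011, -0.0017], "spin": 0}, {"gripper": 0.006, "slide": [0, 0.0166, -0.0023], "spin": 0}, {"gripper": 0.006, "slide": [0, 0.0221, -0.0027], "spin": 0}, {"gripper": 0.006, "slide": [0, 0.0277, -0.003], "spin": 0}, {"gripper": 0.006, "slide": [0, 0.032, -0.003], "spin": 0}, {"gripper": 0.006, "slide": [0, 0.032, -0.003], "spin": 0}])

```text
time_s: 15.65
ee_pos: [0.7181, 0.0523, 0.4212]
eef_rot: [3.14, -0.001, 1.303]
force: [-0.9, 1.4, 4.5]
grip_width: 0.0108
grip_force: 25.0
```

Call:
jog_arm(rows=[{"gripper": 0.018, "slide": [0, 0, 0], "spin": 0}, {"gripper": 0.022, "slide": [0, 0, 0], "spin": 0}, {"gripper": 0.022, "slide": [0, 0, 0], "spin": 0}])

```text
time_s: 15.95
ee_pos: [0.718, 0.0523, 0.4194]
eef_rot: [3.141, 0.0, 1.303]
force: [0.0, -0.2, -0.5]
grip_width: 0.0216
grip_force: 0.0
```

Run:
```python
from h import *
lidplan([],.1892)
```

```text
t 15.95 [0.71798365 0.05226667 0.41937269] 1.302686963021888 [ 0.02141395 -0.23994289 -0.50476116] 0.02160578931690935 0.0 case [ 0.12789827 -0.00137777] angle now 73.63912298416518
```

Released with zero contact force. Now straight up, slowly, then back.

Call:
jog_arm(rows=[{"gripper": 0.022, "slide": [0, 0, -0.01], "spin": 0}, {"gripper": 0.022, "slide": [0, 0, -0.025], "spin": 0}, {"gripper": 0.022, "slide": [0, 0, -0.045], "spin": 0}, {"gripper": 0.022, "slide": [0, 0, -0.07], "spin": 0}, {"gripper": 0.022, "slide": [0, -0.03, -0.08], "spin": 0}, {"gripper": 0.022, "slide": [0, -0.08, -0.08], "spin": 0}, {"gripper": 0.022, "slide": [0, -0.13, -0.08], "spin": 0}, {"gripper": 0.022, "slide": [0, -0.18, -0.08], "spin": 0}])

```text
time_s: 16.75
ee_pos: [0.5444, 0.0997, 0.4998]
eef_rot: [3.141, -0.0, 1.303]
force: [1.3, 1.3, 1.4]
grip_width: 0.0218
grip_force: 0.0
```

Run:
```python
from h import *
o=telemetry.get_obs();print(o['time_s'],o['ee_pos'],o['force'])
p,d=save('top','t4');save('scene','s4');P=cloud('top',d);L=case(P)
m=(P[...,2]>.10)&(P[...,2]<.26)&(abs(L[...,1])<.14)&(L[...,0]>.04)&(L[...,0]<.2)
print(m.sum(),P[m][:,2].max() if m.any() else 0)
for t in ['dish','cone','tier_stand','keeper_post','bolt_tab']: print(t,find(t,'scene'))
a=cv2.imread('pics/t4.png')[120:300,140:460];b=cv2.imread('pics/s4.png')[100:300,200:450]
cv2.imwrite('pics/c4.png',np.hstack([cv2.resize(a,(400,300)),cv2.resize(b,(375,300))]))
```

```text
16.75 [0.54441829 0.09968025 0.49975464] [1.28339029 1.27466767 1.39558132]
1525 0.25935879130364037
dish [([0.5586, -0.2095, 0.0179], 0.66)]
cone [([0.7291, 0.2542, 0.0372], 0.75)]
tier_stand [([0.7307, 0.3995, 0.1389], 0.93)]
keeper_post [([0.4999, 0.097, 0.0933], 0.51), ([0.4901, 0.1919, 0.0885], 0.48)]
bolt_tab [([0.5021, 0.0963, 0.0925], 0.48)]
```

View pics/c4.png

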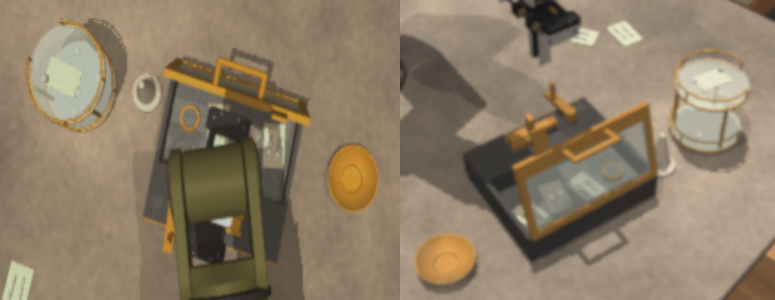

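The lid stands open at about 74 degrees (right half, around (590,165)). The keeper is aside at (560,105), the bolt is back, the bystanders haven't moved, and the gripper is clear of everything.

```bash
python3 -c "
from h import *
print(workorder.hand_in())"
```

```text
the job is handed in; nothing more can be done
None
```

I swung the keeper fully aside, slid the bolt fully back, and raised the lid to about 74° and left it standing open; nothing is being touched, the dish, cone and stand haven't moved, and the job is handed in at about 17 s.

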